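# Inspect a flexure link under the loupe

## Robot

A 7-joint arm with a two-finger parallel gripper is mounted at the origin on the work surface. World frame = base frame: x ahead of the robot, y to its left, z up, the work surface at z = 0. Lengths are in m, angles in rad, forces in N, time in s.
With the tool pointing down it reaches from about 0.425 to 0.95 m from the base axis. Payload 4.7 kg.
Tool frame: the origin (TCP) lies at the very end of the fingers, on their centre line; the grasp point (between the pads) lies 19 mm behind it; x points along the fingers, y is the direction in which the jaws open and shut, and the axes are right-handed (so a half turn about x gives the same grasp; the last joint's range is limited). The gripper opens to 87 mm and grips with 3 to 60 N. Pads are 19 mm wide; open, the fingers measure 117 mm over their backs; the gripper's body (75 mm by 190 mm) begins 51 mm behind the grasp point.
Start: joints at [-1.282, 0.469, -0.049, 1.532, 0.024, 1.141, -0.082], TCP at [0.211, 0.641, 0.223] pointing down, gripper open.
Joint ranges: [-2.59, 2.59], [-0.33, 1.99], [-1.39, 1.29], [0.1, 2.45], [-1.04, 4.18], [0.21, 1.99], [-2.66, 2.66]. Speed limits (rad/s): [2.57, 2.57, 3.14, 3.14, 3.14, 3.14, 3.14].

## Interface

Orientations are given as a rotation vector (axis times angle).
In Python, from rig import arm gives the robot as it stands. The module is installed in compiled form; this text tells all that it offers.
- The arm moves only by the shell command python3 -m jog 'ROWS' [FORCE]. ROWS is text: rows parted by semicolons, each of 5 numbers parted by spaces: the opening in per cent of the stroke, from 0 (shut) to 100 (fully open), then the shift along the tool's x, y, z in m, then the turn about the tool's x in degrees. In form: gripper x y z yaw; .... A call has exactly 10 rows; each row shifts and turns the commanded pose from where the row before left it, along the tool's axes as they then stand; what a row does not reach is not made up. A row lasts 1/12 s, in which the tool goes at most 41.7 mm and 7.16 degrees, less where a joint would pass 70% of its speed; a pose out of reach is approached as far as the arm can. A call with a gripper value outside its range is refused whole. The fingers move at their own pace and stop on an object; FORCE is the grip in N (left out, the last holds). Time passes only in rows, so rows that do not move let the fingers close, or fill a call up. It gives the time, the measured TCP pose, the force and the opening at its end, in the units of the state.
- arm.read_state(): the state, without advancing time (a new reading comes with each control period).
- arm.grab_frame(name): name is "scene" or "top" or "wrist"; returns a dict with "img" (480x640x3 uint8, red, green, blue), "depth" (480x640 float32, m along the optical axis (not along the pixel's ray), 0 where there is no reading), "intrinsics" (3x3 intrinsics, pixels), "R" (3x3) and "t" (3): a world point X has camera coordinates R X + t; the wrist camera has in their place "mount" (4x4, takes a point from camera to tool coordinates, whose origin is the TCP and whose axes are the tool frame's). Camera axes: x right, y down, z forward; pixel columns grow to the right and rows downward; lengths in m; the calibration is good to about 2 mm. A picture is of the moment at which its call begins: read the wrist's pose just before it.
- arm.close_job(): hands the job in, once; it reports no verdict.
Trained networks look in a picture, given as the dict that the camera call returned (one of the last four; its "shot" number tells which), for a name from the list of things; names that differ only in an ending like _2 or _b are one class to them, and where a whole thing is asked for, a point or a joint stands for the part that bears it (a point fixed in the world has none). Each returns a list of dicts, best first, with "conf" (0 to 1); they miss things now and then, are a little off and sometimes report something else, mostly with a low value. They report only what shows in the picture. A call takes as long as a camera call. They do not tell look-alikes from the thing itself.
- arm.find_in(picture, query): "position" ([x, y, z] in m, in world coordinates, good to about 4 mm: the middle of the surface that is visible of it).
The state is a dict: "time_s": time; "joint_pos": joint angles; "qd": joint speeds; "joint_efforts": joint torques, N m; "eef_pos": TCP position; "tcp_rot": TCP orientation; "wrist_force": force on the tool from outside, world axes, zero at the start; "torque": the same for the moment, N m; "opening": opening from 0.0 (shut) to 1.0 (fully open).
Only numpy, scipy, OpenCV 4.12 (cv2) and the standard library are available. Lean on these libraries where they do the work, as an engineer would, in place of code of your own. Each camera call takes 0.05 s, during which the arm holds its last target.

## Task

Lay the short two-eyed aluminium link flat and centred on the small round top of the inspection pedestal, patch upwards, and let go of it. Then take the loupe by its handle and hold it level and still over the link, with the lens centred above the patch and at the same height as the tip of the pointer on the gauge rod; the job finishes while you are still holding the loupe there. The loupe must not touch the link, the stand or the pointer, and the other things on the table stay where they are.

Things in the scene. Friction and masses are not known exactly. Their poses are not given: they have to be found in the camera images.
- link: the SHORT aluminium link: flat bar 22 mm wide between two round eyes of 30 mm diameter (dark bores), centres 60 mm apart; 90 mm over all, 12 mm thick, about 65 g. Starts flat on the table, patch up, left or right of the stand. Origin: centre of its underside; x along its length, y across the bar (the 22 mm to grip, free for 40 mm of length), z up
- patch (a point): the patch to be inspected: a small copper-coloured rectangle 14 x 9 mm in the middle of the link's top face, 12 mm above the link's origin
- stand: inspection stand, fixed: dark base plate 155 x 60 x 10 mm (42 mm before to 113 mm beyond the origin along x), slim round pedestal at the origin, steel gauge rod 12 mm thick, 212 mm high, 85 mm from the pedestal along +x, which points away from the robot, turned up to 0.35 rad either way. Origin: on the table, on the pedestal's axis; z up
- pedestal_top (a point): centre of the pedestal's flat top: a disc 20 mm in diameter (10 mm thick, on a 14 mm stem), 70 mm above the table
- gauge_collar: dark round collar, 26 mm in diameter and 16 mm high, rigidly clamped on the gauge rod at a height that differs every time (135 to 195 mm), with a flat pointer 3 mm thick and 8 mm wide. Origin: on the rod's axis at the pointer's mid-height; its -x points to the pedestal's axis
- pointer_tip (a point): tip of the pointer, at its mid-thickness, 35 mm from the rod's axis and 50 mm short of the pedestal's axis: its height is the focal height for the middle of the lens
- loupe: loupe lying flat, left or right of the stand, handle roughly to the robot's side: lens in a steel rim 60 mm outside, 10 mm thick; straight black handle 14 mm wide and high, 100 mm long (43 to 143 mm from the lens axis), undersides flush; about 140 g, balancing 70 mm from the lens axis. Origin: lens axis at the underside; x from handle to lens (handle along -x), z up
- loupe_lens (a point): centre of the lens, 5 mm above the loupe's underside
- loupe_grip (a point): good place to grip the handle, 80 mm from the lens's axis along the loupe's -x, at mid-height (7 mm above the underside)
- long_link: LONG aluminium link, 138 mm over all, 28 mm wide, 12 mm thick, no patch; a bystander. Origin: centre of its underside; x along its length
- post_collar: steel ring, 34 mm outside, 14 mm high, lying on the table in front of the stand; a bystander. Origin: centre of its underside
- screwdriver: screwdriver with green handle, about 170 mm long, lying crosswise close to the robot; a bystander
- carton: small white and blue carton, 60 x 75 x 45 mm high; a bystander. Origin: centre of its underside
- bottle: clear water bottle, 64 mm in diameter, 200 mm high, standing; a bystander. Origin: centre of its underside
- case: red plastic case, 90 x 120 x 40 mm high; a bystander. Origin: centre of its underside
There are look-alikes about, which are no part of the job. Leave any turquoise look-alike of the link alone. There is more than one size of the stand; the job needs the larger.

How it is judged:
By the outcome, as a careful person would: the job done as asked, in the order asked, and still so for the second after the job is handed in, while the arm keeps its last pose, push and grip.
It also fails if it takes over 64 s, if anything falls off the work surface, if the arm or the gripper's body presses on something with over 40 N, if the wrist force passes 120 N, or if a joint passes its speed limit or range.

## Working session

There is one attempt and no reset: what is moved stays moved. The work goes in short steps, Python scripts to look and compute and a shell command to move; the robot and the scene stay as the last step left them, time stands still between calls to the robot, and variables do not carry over. Pictures are saved under pics/ and viewed, and the job is handed in when it is done.

```bash
mkdir -p pics
cat > h.py <<'E'
import numpy as np, cv2
from scipy.spatial.transform import Rotation as Ro
from rig import arm
def save(n,img): cv2.imwrite('pics/'+n+'.png',cv2.cvtColor(img,cv2.COLOR_RGB2BGR))
def cam(f,st=None):
    K=np.array(f['intrinsics'])
    if 'R' in f:
        R=np.array(f['R']);t=np.array(f['t']); return K,R,t
    M=np.array(f['mount']); Rt=Ro.from_rotvec(st['tcp_rot']).as_matrix(); p=np.array(st['eef_pos'])
    Rc=Rt@M[:3,:3]; tc=Rt@M[:3,3]+p
    return K,Rc.T,-Rc.T@tc
def world(f,st=None):
    K,R,t=cam(f,st); d=f['depth']; v,u=np.mgrid[:480,:640]
    P=np.stack([(u-K[0,2])/K[0,0]*d,(v-K[1,2])/K[1,1]*d,d],-1)
    return (P-t)@R
def proj(f,X,st=None):
    K,R,t=cam(f,st); c=R@np.array(X)+t; c=K@c; return c[:2]/c[2]
E
cat > a.py <<'E'
from h import *
s=arm.read_state(); print(s)
for n in ['scene','top']:
    f=arm.grab_frame(n); save(n+'0',f['img']); np.savez(n+'0.npz',**{k:np.array(v) for k,v in f.items()})
    K,R,t=cam(f); print(n,'cam pos',-R.T@t)
    for q in ['link','stand','pedestal_top','pointer_tip','gauge_collar','patch','loupe','loupe_lens','loupe_grip']:
        for r in arm.find_in(f,q)[:4]:
            print(q,np.round(r['position'],3),round(r['conf'],2),np.round(proj(f,r['position'])))
E
python3 a.py
```

```text
{'time_s': 0.0, 'joint_pos': array([-1.28187989,  0.46941179, -0.04856923,  1.53370522,  0.0240805 ,
        1.14097322, -0.08231974]), 'qd': array([ 0.00138913,  0.00017323,  0.00249609, -0.00021913,  0.00114832,
        0.00144688, -0.00071154]), 'joint_efforts': array([-1.71181191e-04, -5.07983816e+01, -8.09501507e-02, -2.36146832e+01,
       -6.13696757e-02,  3.80066223e-02,  1.84672535e-04]), 'eef_pos': array([0.21074528, 0.64062667, 0.22151454]), 'tcp_rot': array([ 0.24794977,  1.55660472, -0.25094123]), 'wrist_force': array([-0.15026485, -0.57569733,  0.2744538 ]), 'torque': array([0.00983381, 0.02229801, 0.0318319 ]), 'opening': 0.9968643779675642}
scene cam pos [0.94569663 0.45814292 1.18922512]
link [ 0.616 -0.249  0.012] 0.58 [252. 221.]
stand [ 0.368 -0.122  0.01 ] 0.82 [341. 206.]
stand [ 0.611 -0.01   0.013] 0.56 [302. 275.]
pedestal_top [ 0.614 -0.007  0.014] 0.63 [302. 276.]
pointer_tip [ 0.655 -0.023  0.189] 0.44 [283. 250.]
gauge_collar [ 0.653 -0.02   0.191] 0.64 [285. 250.]
gauge_collar [ 0.742 -0.192  0.044] 0.45 [226. 252.]
patch [ 0.62  -0.247  0.01 ] 0.72 [251
[... 342 characters left out ...]
0.626 -0.252  0.01 ] 0.63 [416. 206.]
link [0.743 0.184 0.011] 0.25 [261. 168.]
stand [ 0.597 -0.016  0.005] 0.8 [333. 218.]
stand [ 0.354 -0.122  0.009] 0.68 [372. 304.]
stand [0.65  0.444 0.042] 0.33 [166. 201.]
pedestal_top [ 0.597 -0.012  0.012] 0.88 [331. 218.]
pedestal_top [ 0.352 -0.122  0.008] 0.72 [372. 305.]
pedestal_top [ 0.736 -0.2    0.044] 0.48 [399. 165.]
patch [ 0.623 -0.252  0.008] 0.77 [416. 207.]
patch [ 0.503 -0.266  0.014] 0.73 [423. 250.]
loupe [0.516 0.218 0.011] 0.77 [250. 248.]
loupe [ 0.598 -0.013  0.008] 0.36 [332. 218.]
loupe_lens [0.522 0.213 0.007] 0.63 [252. 246.]
loupe_lens [ 0.406 -0.002  0.022] 0.53 [329. 287.]
loupe_grip [0.518 0.212 0.008] 0.74 [252. 248.]
```

View pics/scene0.png

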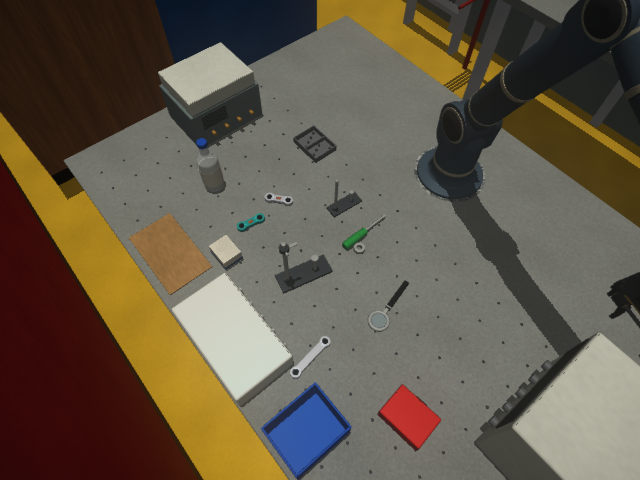

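View pics/top0.png

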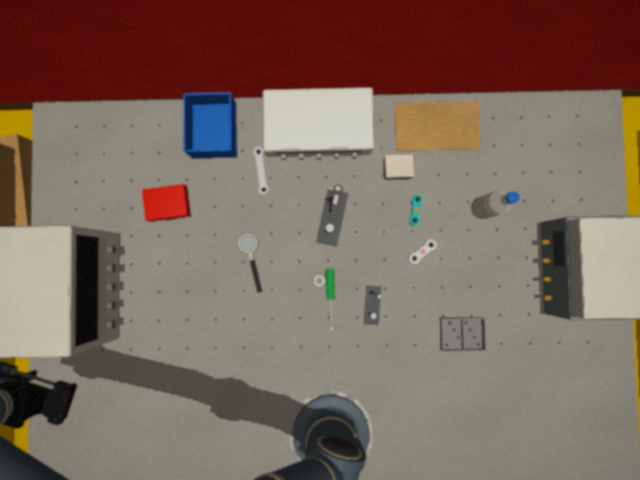

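Link candidates in the top picture are (423,250), which is silver with a copper patch, and (416,208), which is turquoise. The silver one fits; the turquoise is the look-alike. Stand candidates are (332,217), about 155 mm long, and (372,305), which is smaller. The job needs the larger one. I'll confirm both in a crop.

```bash
cat > b.py <<'E'
from h import *
a=np.load('top0.npz'); f={k:a[k] for k in a.files}
s=np.load('scene0.npz'); g={k:s[k] for k in s.files}
A=cv2.resize(f['img'][170:330,300:450],None,fx=4,fy=4,interpolation=cv2.INTER_CUBIC)[:600]
save('crop1',A)
B=cv2.resize(g['img'][170:300,210:370],None,fx=5,fy=4.5,interpolation=cv2.INTER_CUBIC)
save('crop2',B)
W=world(f)
def rect(W,m):
    P=W[m]; r=cv2.minAreaRect(P[:,:2].astype(np.float32)); print(len(P),np.round(P.mean(0),4),[np.round(x,4) for x in r], 'med',np.round(np.median(P,0),3)); 
def reg(u0,u1,v0,v1,fn):
    m=np.zeros((480,640),bool); m[v0:v1,u0:u1]=True
    return m&fn
img=f['img'].astype(int); z=W[...,2]
print('table z',np.median(z[280:300,200:240]))
print('link');rect(W,reg(400,445,232,270,(z>.006)))
print('standbase'); rect(W,reg(300,360,180,252,(img.max(-1)<90)&(abs(z-.01)<.006)))
print('stand high'); 
for lo,hi in [(.05,.09),(.1,.3)]:
  m=reg(300,360,180,252,(z>lo)&(z<hi)); print(m.sum(), np.round(W[m],3)[:30])
print('loupe'); rect(W,reg(225,275,225,300,z>.005))
m=reg(225,275,225,300,(img.max(-1)<60)&(z>0.004)); rect(W,m)
W2=world(g); z2=W2[...,2]
m=reg(270,340,230,295,(z2>.05));m&=True
print(np.round(W2[m],3)[::2])
E
python3 b.py
```

```text
table z -8.832026918528007e-05
link
298 [ 0.4985 -0.2608  0.0331] [array([ 0.5006, -0.1561]), array([0.3259, 0.0776]), np.float64(87.2537)] med [ 0.5   -0.264  0.012]
standbase
648 [ 0.6029 -0.0117  0.0099] [array([ 0.5996, -0.0125]), array([0.0527, 0.1476]), np.float64(77.0052)] med [ 0.606 -0.01   0.01 ]
stand high
48 [[ 0.646 -0.03   0.066]
 [ 0.575 -0.002  0.072]
 [ 0.575 -0.005  0.071]
 [ 0.576 -0.007  0.067]
 [ 0.575 -0.01   0.072]
 [ 0.573  0.001  0.069]
 [ 0.573 -0.002  0.067]
 [ 0.573 -0.005  0.069]
 [ 0.573 -0.007  0.069]
 [ 0.573 -0.01   0.068]
 [ 0.572 -0.012  0.074]
 [ 0.57   0.001  0.071]
 [ 0.57  -0.002  0.067]
 [ 0.57  -0.004  0.068]
 [ 0.57  -0.007  0.071]
 [ 0.57  -0.01   0.068]
 [ 0.57  -0.012  0.071]
 [ 0.57  -0.015  0.066]
 [ 0.567  0.004  0.073]
 [ 0.568  0.001  0.067]
 [ 0.567 -0.002  0.07 ]
 [ 0.568 -0.004  0.068]
 [ 0.568 -0.007  0.068]
 [ 0.567 -0.01   0.07 ]
 [ 0.567 -0.012  0.071]
 [ 0.567 -0.015  0.071]
 [ 0.565  0.004  0.069]
 [ 0.565  0.001  0.069]
 [ 0.565 -0.002  0.068]
 [ 0.565 -0.004  0.07 ]]
139 [[ 0.661 -0.022  0.195]
 [ 0.661 -0.024  0.195]
 [ 0.
[... 5727 characters left out ...]
-02  9.300e-02]
 [ 6.520e-01 -2.400e-02  8.700e-02]
 [ 6.460e-01 -2.400e-02  8.000e-02]
 [ 6.560e-01 -2.800e-02  8.100e-02]
 [ 6.530e-01 -2.400e-02  8.300e-02]
 [ 6.480e-01 -2.100e-02  8.000e-02]
 [ 6.560e-01 -2.400e-02  8.000e-02]
 [ 6.500e-01 -2.300e-02  7.500e-02]
 [ 6.550e-01 -2.600e-02  7.000e-02]
 [ 6.510e-01 -2.200e-02  7.100e-02]
 [ 9.460e-01  4.580e-01  1.189e+00]
 [ 6.560e-01 -2.600e-02  6.600e-02]
 [ 6.520e-01 -2.200e-02  6.700e-02]
 [ 6.560e-01 -2.600e-02  5.800e-02]
 [ 6.520e-01 -2.200e-02  6.100e-02]
 [ 6.560e-01 -2.600e-02  5.400e-02]
 [ 6.520e-01 -2.300e-02  5.300e-02]
 [ 9.460e-01  4.580e-01  1.189e+00]
 [ 9.460e-01  4.580e-01  1.189e+00]
 [ 9.460e-01  4.580e-01  1.189e+00]]
```

View pics/crop1.png

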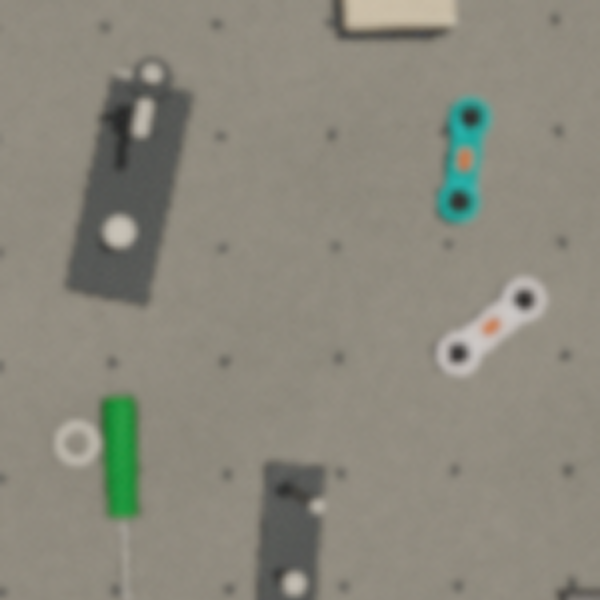

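View pics/crop2.png

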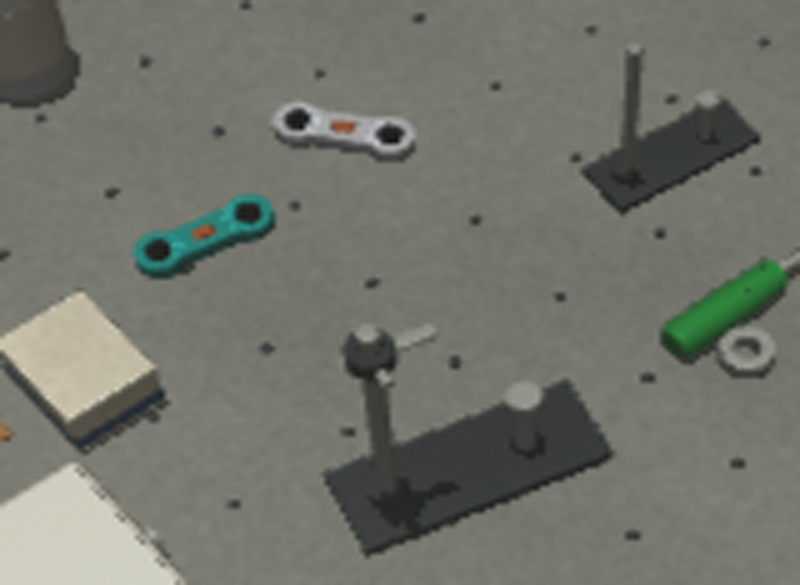

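```bash
cat > b2.py <<'E'
from h import *
a=np.load('top0.npz'); f={k:a[k] for k in a.files}
W=world(f); z=W[...,2]; img=f['img'].astype(int); ok=f['depth']>0
def R(u0,u1,v0,v1,m):
    k=np.zeros((480,640),bool); k[v0:v1,u0:u1]=True
    return W[k&m&ok]
def pca(P):
    c=P[:,:2].mean(0); w,v=np.linalg.eigh(np.cov((P[:,:2]-c).T)); d=v[:,1]; d*=np.sign(d[0]); return c,np.degrees(np.arctan2(d[1],d[0]))
for n,P in [('link',R(400,445,232,270,(z>.005)&(z<.03))),('handle',R(245,270,258,298,(img.max(-1)<70)&(z>.005)&(z<.03))),('rim',R(230,265,228,256,(z>.004)&(z<.03)&(img.max(-1)>100))),
 ('ped',R(300,360,180,252,(z>.062)&(z<.08)&(img.max(-1)>130))),('rodtop',R(300,360,180,252,(z>.204)&(z<.22)))]:
    c,ang=pca(P); r=cv2.minAreaRect(P[:,:2].astype(np.float32)); print(n,len(P),np.round(c,4),round(ang,1),'rect',np.round(r[0],4),np.round(r[1],4),round(r[2],1),'zmed',np.median(P[:,2]).round(4))
st=arm.read_state(); T=Ro.from_rotvec(st['tcp_rot']).as_matrix(); print(T.round(3)); 
w=arm.grab_frame('wrist'); print(np.array(w['mount']).round(3)); print(w['intrinsics']); save('w0',w['img'])
E
python3 b2.py
```

```text
link 317 [ 0.4994 -0.2653] -53.4 rect [ 0.5048 -0.2671] [0.1228 0.0947] 86.1 zmed 0.0116
handle 107 [0.4396 0.2033] 12.7 rect [0.4395 0.2033] [0.0842 0.0103] 12.2 zmed 0.0138
rim 370 [0.5336 0.2257] 61.3 rect [0.5368 0.231 ] [0.0972 0.076 ] 83.7 zmed 0.0079
ped 47 [ 0.5666 -0.0059] -22.4 rect [ 0.5665 -0.006 ] [0.018 0.019] 63.1 zmed 0.0694
rodtop 23 [ 0.6485 -0.0256] -88.2 rect [ 0.6486 -0.0261] [0.0099 0.0097] 2.6 zmed 0.211
[[ 0.     0.312  0.95 ]
 [ 0.     0.95  -0.312]
 [-1.     0.    -0.   ]]
[[-0.    -0.289  0.957 -0.162]
 [ 1.     0.001  0.    -0.   ]
 [-0.001  0.957  0.289 -0.079]
 [ 0.     0.     0.     1.   ]]
[[337.9868888    0.         318.3341274 ]
 [  0.         337.9868888  235.86891674]
 [  0.           0.           1.        ]]
```

View pics/w0.png

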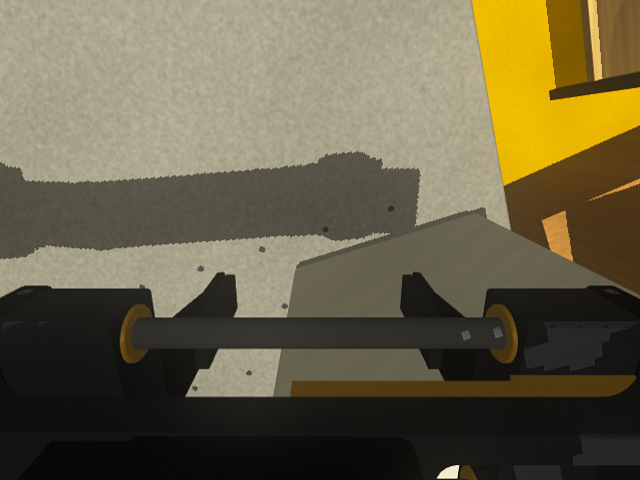

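```bash
python3 -m jog '100 0 -.026 .028 0;100 0 -.026 .028 0;100 0 -.026 .028 0;100 0 -.026 .028 0;100 0 -.026 .028 0;100 0 -.026 .028 0;100 0 -.026 .028 0;100 0 -.026 .028 0;100 0 -.026 .028 0;100 0 -.026 .028 0' 40
```

```text
time_s: 1.88
eef_pos: [0.3963, 0.3051, 0.2229]
tcp_rot: [0.25, 1.556, -0.249]
wrist_force: [1.4, -0.3, -0.6]
opening: 0.999
```

```bash
python3 -m jog '100 0 -.032 .018 0;100 0 -.032 .018 0;100 0 -.032 .018 0;100 0 -.032 .018 0;100 0 -.032 .018 0;100 0 -.032 .018 0;100 0 -.032 .018 0;100 0 -.032 .018 0;100 0 -.032 .018 0;100 0 0 0 0'
cat > c.py <<'E'
from h import *
import sys
n=sys.argv[1]
st=arm.read_state(); w=arm.grab_frame('wrist'); save(n,w['img'])
np.savez(n+'.npz',**{k:np.array(v) for k,v in w.items()},**{'st_'+k:np.array(v) for k,v in st.items()})
print(st['time_s'],st['eef_pos'].round(4),st['tcp_rot'].round(3),st['wrist_force'].round(1),st['opening'])
for q in sys.argv[2:]:
    for r in arm.find_in(w,q)[:3]: print(q,np.round(r['position'],4),round(r['conf'],2),proj(w,r['position'],st).round())
E
python3 c.py w1 pedestal_top pointer_tip
```

```text
time_s: 2.72
eef_pos: [0.4603, -0.0251, 0.2233]
tcp_rot: [0.256, 1.553, -0.26]
wrist_force: [-0.4, 0.9, -0.2]
opening: 0.999
2.7167 [ 0.4603 -0.0251  0.2233] [ 0.256  1.553 -0.26 ] [-0.4  0.9 -0.2] 0.9994969321590091
pedestal_top [ 0.5691 -0.0108  0.0103] 0.87 [359. 286.]
pedestal_top [ 0.3576 -0.1193  0.0065] 0.58 [206. 144.]
pointer_tip [0.4281 0.0252 0.0149] 0.57 [354. 164.]
pointer_tip [ 0.5657 -0.0113  0.0082] 0.56 [358. 283.]
```

View pics/w1.png

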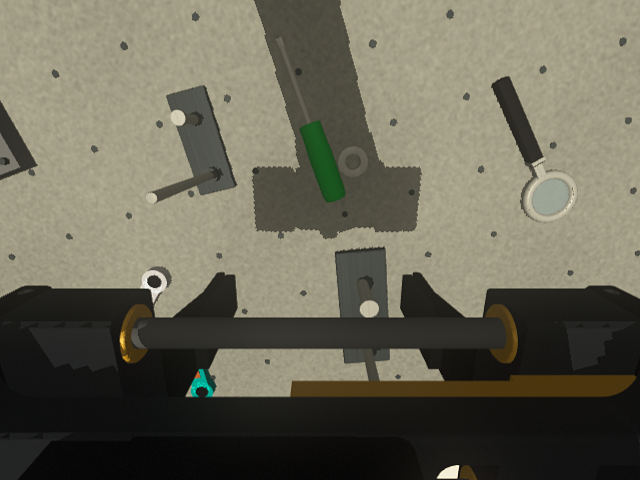

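The wrist view shows the loupe at the right with its lens at (549,196), the small stand at (200,140), and the larger stand's pedestal top at (369,309), partly behind the gripper. I'll measure both from this picture.

```bash
cat > d.py <<'E'
from h import *
def load(n):
    a=np.load(n+'.npz'); return {k:a[k] for k in a.files if not k.startswith('st_')},{k[3:]:a[k] for k in a.files if k.startswith('st_')}
def ray(f,st,uv,z):
    K,R,t=cam(f,st); c=-R.T@t; d=R.T@np.linalg.inv(K)@np.array([uv[0],uv[1],1.]); return c+d*(z-c[2])/d[2]
if __name__=='__main__':
    w,st=load('w1'); W=world(w,st); z=W[...,2]; img=w['img'].astype(int); ok=w['depth']>0
    print('table',np.median(z[60:100,300:500]))
    def blob(u0,u1,v0,v1,m):
        k=np.zeros((480,640),bool); k[v0:v1,u0:u1]=True; return k&m
    m=blob(330,400,285,330,(abs(z-.07)<.006)&(img.min(-1)>120)); print('ped',m.sum(),W[m].mean(0).round(4)); e=cv2.minEnclosingCircle(np.argwhere(m)[:,::-1].astype(np.float32)); print(e, ray(w,st,e[0],.07).round(4))
    m=blob(480,545,70,165,(img.max(-1)<60)&(z>.008)); P=W[m]; r=cv2.minAreaRect(P[:,:2].astype(np.float32)); print('handle',r)
    m=blob(515,585,160,230,(z>.006)&(z<.02)&(img.min(-1)>100)); P=np.argwhere(m)[:,::-1].astype(np.float32)
    X=W[m]; print('rim', m.sum(), cv2.minEnclosingCircle(X[:,:2].astype(np.float32)), X[:,2].mean())
    M=cv2.resize(w['img'][60:260,470:640],None,fx=3,fy=3); save('w1c',M)
E
python3 d.py
```

```text
table -0.0007500469042452077
ped 249 [ 0.5683 -0.0067  0.0694]
((369.0, 308.5), 9.34087085723877) [ 0.5681 -0.0067  0.07  ]
handle ((0.4038943350315094, 0.12522292137145996), (0.2399246096611023, 0.07803773880004883), 63.54083251953125)
rim 1937 ((0.5259197950363159, 0.21895508468151093), 0.039133984595537186) 0.008049032346166324
```

```bash
python3 -m jog '100 0 -.018 .017 6.5;100 0 -.018 .017 6.5;100 0 -.018 .017 6.5;100 0 -.018 .017 6.5;100 0 -.018 .017 6.5;100 .01 -.012 .027 0;100 .01 -.012 .027 0;100 .01 -.012 .027 0;100 .01 -.012 .027 0;100 0 0 0 0'
python3 c.py w2 link patch
```

```text
time_s: 3.7
eef_pos: [0.5165, -0.2545, 0.1807]
tcp_rot: [0.691, 1.458, -0.696]
wrist_force: [-0.8, -0.8, 0.3]
opening: 1.0
3.7 [ 0.5165 -0.2545  0.1807] [ 0.691  1.458 -0.696] [-0.8 -0.8  0.3] 1.0002340716551896
link [ 0.5967 -0.2459  0.0091] 0.91 [383. 256.]
link [ 0.4988 -0.2665  0.0087] 0.76 [298. 213.]
patch [ 0.5969 -0.2419  0.0126] 0.73 [387. 254.]
patch [ 0.499  -0.2622  0.015 ] 0.69 [300. 211.]
```

View pics/w2.png

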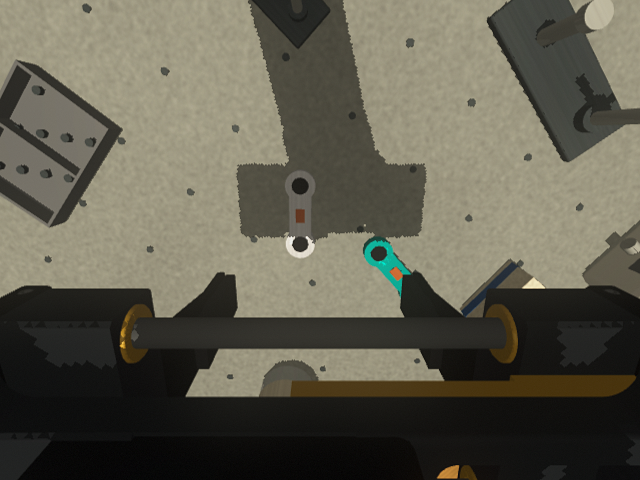

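```bash
cat > e.py <<'E'
from d import *
w,st=load('w2'); T=Ro.from_rotvec(st['tcp_rot']).as_matrix()
print(T.round(3))
for n,uv,z in [('far',(300,243.5),.012),('near',(300,185.5),.012),('patch',(300,215.5),.012)]:
    X=ray(w,st,uv,z); print(n,X.round(4),'tool',(T.T@(X-st['eef_pos'])).round(4))
img=w['img'].astype(int); m=(img[...,2]>img[...,0]+40)&(img[...,1]>img[...,0]+40); m[:225]=0;m[300:]=0;m[:,:340]=0;m[:,430:]=0
W=world(w,st); P=(W[m]-st['eef_pos'])@T; print('turq tool min/max',P.min(0),P.max(0))
# refine patch centroid & bores
m=(img[...,0]-img[...,2]>50); m[:195]=0;m[235:]=0;m[:,:280]=0;m[:,320:]=0; print(np.argwhere(m).mean(0),m.sum())
m=(img.max(-1)<45); m[:172]=0;m[258:]=0;m[:,:285]=0;m[:,315:]=0
n,l,s,c=cv2.connectedComponentsWithStats(m.astype(np.uint8)); print(s[1:],c[1:])
E
python3 e.py
```

```text
[[-0.002  0.776  0.631]
 [-0.003  0.631 -0.776]
 [-1.    -0.004  0.001]]
far [ 0.5204 -0.2896  0.012 ] tool [ 0.1688 -0.0185  0.0294]
near [ 0.4835 -0.2427  0.012 ] tool [ 0.1688 -0.0176 -0.0302]
patch [ 0.5021 -0.2664  0.012 ] tool [ 1.688e-01 -1.800e-02 -1.000e-04]
turq tool min/max [-1.61515790e-01  6.39073249e-05 -7.85598056e-02] [0.18273377 0.09716722 0.09628542]
[215.6969697  299.50505051] 99
[[292 178  16  16 200]
 [293 239   5  12  13]
 [306 241   1   2   2]
 [304 248   2   2   2]
 [302 250   1   1   1]] [[299.585      185.63      ]
 [294.07692308 244.92307692]
 [306.         241.5       ]
 [304.5        248.5       ]
 [302.         250.        ]]
```

```bash
python3 -m jog '60 .02 -.018 -.006 0;60 .03 0 0 0;60 .03 0 0 0;60 .03 0 0 0;60 .03 0 0 0;60 .025 0 0 0;60 .0115 0 0 0;60 0 0 0 0;60 0 0 0 0;40 0 0 0 0' 30
```

```text
time_s: 4.68
eef_pos: [0.5002, -0.2576, 0.0077]
tcp_rot: [0.69, 1.455, -0.689]
wrist_force: [0.1, -0.1, -0.2]
opening: 0.575
```

```bash
python3 c.py w3
```

```text
4.6833 [ 0.5002 -0.2576  0.0077] [ 0.69   1.455 -0.689] [ 0.1 -0.1 -0.2] 0.5747548765722081
```

View pics/w3.png

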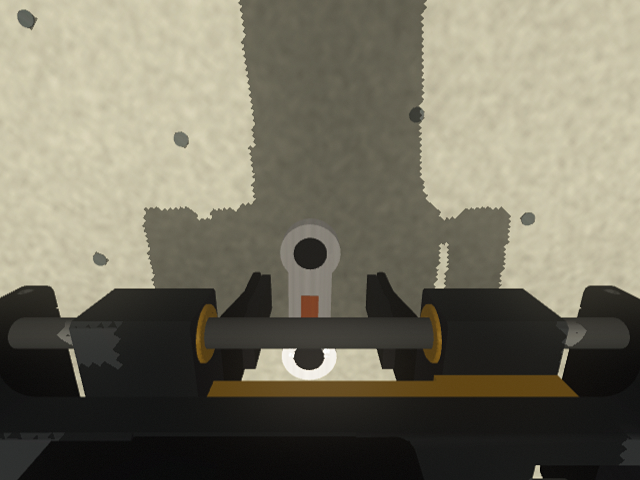

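```bash
cat > e2.py <<'E'
from d import *
w,st=load('w3'); T=Ro.from_rotvec(st['tcp_rot']).as_matrix()
print(T.round(3))
for n,uv in [('near',(310,253)),('far',(309,357))]:
    X=ray(w,st,uv,.012); print(n,X.round(4),'tool',(T.T@(X-st['eef_pos'])).round(4))
E
python3 e2.py
```

```text
[[ 0.003  0.773  0.634]
 [-0.001  0.634 -0.773]
 [-1.     0.002  0.002]]
near [ 0.4831 -0.2428  0.012 ] tool [-0.0044 -0.0039 -0.0223]
far [ 0.5205 -0.29    0.012 ] tool [-0.0042 -0.0049  0.0379]
```

```bash
python3 -m jog '40 .002 -.0045 .001 0;40 .002 0 0 0;40 0 0 0 0;10 0 0 0 0;10 0 0 0 0;10 0 0 0 0;10 0 0 0 0;10 0 0 0 0;10 0 0 0 0;10 0 0 0 0' 30
```

```text
time_s: 5.57
eef_pos: [0.496, -0.2612, 0.0021]
tcp_rot: [0.691, 1.458, -0.691]
wrist_force: [-0.7, 0.1, 1.8]
opening: 0.25
```

```bash
python3 c.py w4
```

```text
5.5667 [ 0.496  -0.2612  0.0021] [ 0.691  1.458 -0.691] [-0.7  0.1  1.8] 0.2502163975289737
```

View pics/w4.png

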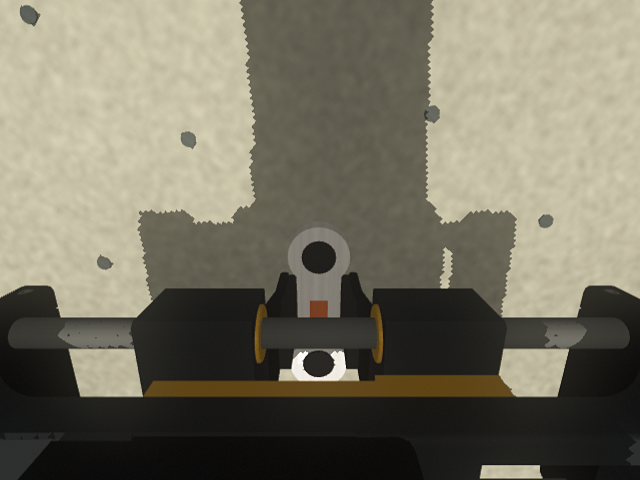

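```bash
cat > e3.py <<'E'
from d import *
w,st=load('w4'); T=Ro.from_rotvec(st['tcp_rot']).as_matrix()
for n,uv in [('near',(319,257.5)),('far',(319,364))]:
    X=ray(w,st,uv,.012); print(n,X.round(4),'tool',(T.T@(X-st['eef_pos'])).round(4))
E
python3 e3.py
python3 -m jog '10 -.02 0 0 0;10 -.03 0 0 0;10 -.03 0 0 0;10 -.03 0 0 0;10 -.03 0 0 0;10 -.03 0 0 0;10 -.03 0 0 0;10 -.03 0 0 0;10 -.02 0 0 0;10 0 0 0 0'
```

```text
near [ 0.4825 -0.2439  0.012 ] tool [-0.0099  0.0005 -0.022 ]
far [ 0.5206 -0.2903  0.012 ] tool [-0.0099  0.0006  0.0381]
time_s: 6.45
eef_pos: [0.4979, -0.2628, 0.2565]
tcp_rot: [0.691, 1.45, -0.689]
wrist_force: [0.2, -0.5, -0.7]
opening: 0.248
```

```bash
python3 -m jog '10 0 0 0 -6.3;10 0 0 0 -6.3;10 0 0 0 -6.3;10 0 0 0 -6.3;10 0 0 0 -6.3;10 0 0 0 -6.2;10 0 .036 0 0;10 0 .036 0 0;10 0 .036 0 0;10 0 .036 0 0'; python3 -m jog '10 0 .036 0 0;10 0 .036 0 0;10 0 .036 0 0;10 0 .013 0 0;10 0 0 0 0;10 0 0 0 0;10 0 0 0 0;10 0 0 0 0;10 0 0 0 0;10 0 0 0 0'; python3 -c "
from h import *
s=arm.read_state();print(s['eef_pos'],Ro.from_rotvec(s['tcp_rot']).as_matrix().round(4),s['joint_pos'].round(2))"
```

```text
time_s: 7.28
eef_pos: [0.5276, -0.1195, 0.2507]
tcp_rot: [0.179, 1.565, -0.179]
wrist_force: [0.6, 0.3, -1.3]
opening: 0.248
time_s: 8.12
eef_pos: [0.5554, -0.0044, 0.2521]
tcp_rot: [0.18, 1.563, -0.18]
wrist_force: [0.3, -0.7, -1.3]
opening: 0.25
[ 0.55538539 -0.0043729   0.25205025] [[ 0.000e+00  2.272e-01  9.738e-01]
 [-1.000e-04  9.738e-01 -2.272e-01]
 [-1.000e+00 -1.000e-04  1.000e-04]] [-0.34  0.25  0.33  1.8  -0.09  1.11  1.36]
```

```bash
python3 -m jog '10 0 .001 .0042 0;10 .03 0 0 0;10 .03 0 0 0;10 .03 0 0 0;10 .03 0 0 0;10 .02 0 0 0;10 .015 0 0 0;10 .01 0 0 0;10 0 0 0 0;10 0 0 0 0'
cat > g.py <<'E'
from h import *
import sys
for n in ['scene','top']:
    f=arm.grab_frame(n); np.savez(n+sys.argv[1]+'.npz',**{k:np.array(v) for k,v in f.items()})
    p=proj(f,[.5675,-.006,.08]).astype(int); print(n,p)
    c=f['img'][p[1]-50:p[1]+50,p[0]-60:p[0]+60]; save(n+sys.argv[1],cv2.resize(c,None,fx=5,fy=5,interpolation=cv2.INTER_CUBIC))
E
python3 g.py 1
```

```text
time_s: 8.95
eef_pos: [0.5603, -0.0032, 0.0871]
tcp_rot: [0.178, 1.563, -0.178]
wrist_force: [1.0, 0.0, 0.3]
opening: 0.249
scene [314 256]
top [329 226]
```

View pics/scene1.png

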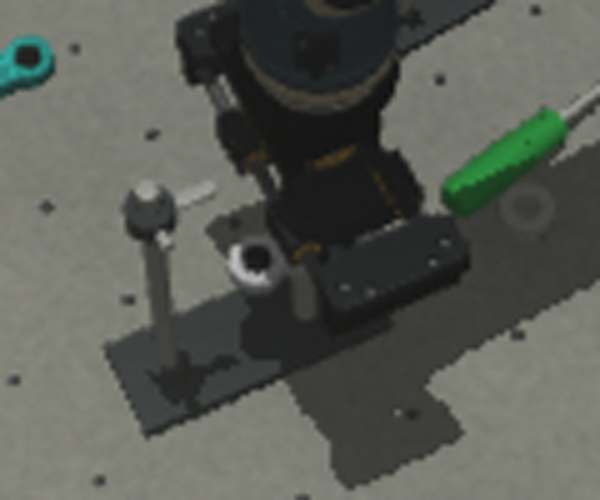

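View pics/top1.png

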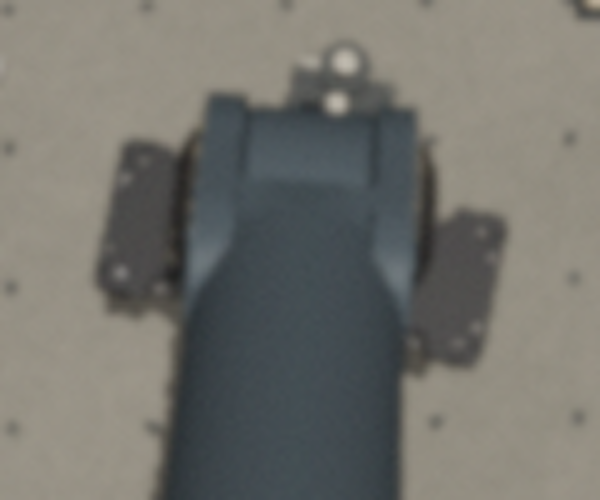

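```bash
python3 c.py w5
python3 - <<'E'
from d import *
a=np.load('scene1.npz'); f={k:a[k] for k in a.files}
for dy in (0,.0013,.003): print(proj(f,[.5967+.0005,-.0131+dy,.097]))
E
```

```text
9.05 [ 0.561  -0.0031  0.0882] [ 0.179  1.561 -0.178] [ 0.9  0.6 -0.5] 0.2507832587541678
[304.51991709 257.61283878]
[304.82262559 257.94245733]
[305.21884435 258.37389899]
```

View pics/w5.png

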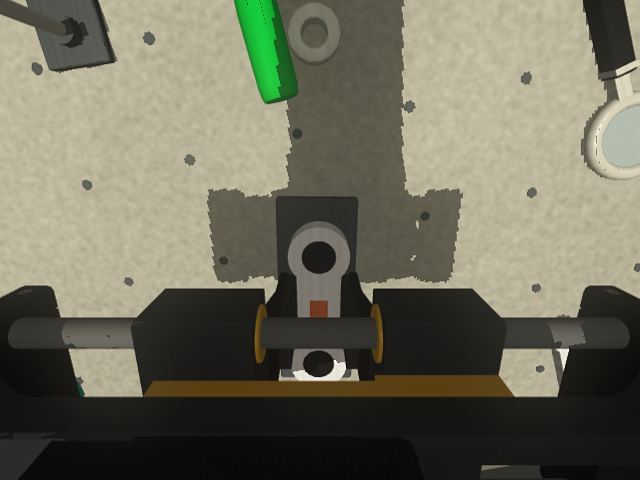

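Run:
```python
from d import *
w,st=load('w5'); T=Ro.from_rotvec(st['tcp_rot']).as_matrix()
g=cv2.cvtColor(w['img'],cv2.COLOR_RGB2GRAY).astype(int)
print(g[185:205,318]); print(g[215,265:290]); print(g[215,345:370]); print(g[200,265:290]); print(g[200,345:370])
h=T[:,2]
for n,uv in [('L',(277,197)),('R',(358,197)),('L2',(276.5,270)),('R2',(359,270))]:
    X=ray(w,st,uv,.01); print(n,X.round(4),(T.T@(X-st['eef_pos'])).round(4))
for n,uv in [('near',(319,257.5)),('far',(319,364))]:
    X=ray(w,st,uv,st['eef_pos'][2]+.0099); print(n,X.round(4),'tool',(T.T@(X-st['eef_pos'])).round(4))
```

```text
[88 87 87 89 89 89 89 89 87 89 91 61 39 43 47 47 46 47 46 46]
[88 87 88 89 90 90 91 93 91 91 89 50 46 50 48 50 48 47 49 49 49 50 50 48
 48]
[44 44 46 46 47 47 45 46 46 44 45 43 58 94 90 88 87 86 86 86 86 86 87 88
 88]
[90 91 89 89 90 92 89 91 93 91 73 46 50 52 51 52 51 51 52 50 50 51 50 50
 49]
[46 45 45 45 44 45 45 47 46 45 46 43 45 75 91 89 90 90 91 88 88 88 87 86
 86]
L [ 0.52   -0.0244  0.01  ] [ 0.0781 -0.03   -0.0353]
R [0.5331 0.0321 0.01  ] [ 0.0781  0.028  -0.0353]
L2 [ 0.5744 -0.0394  0.01  ] [ 0.0782 -0.0324  0.0211]
R2 [0.5886 0.0221 0.01  ] [0.0783 0.0307 0.0211]
near [0.5394 0.0017 0.0981] tool [-0.01   -0.0001 -0.0221]
far [ 0.598  -0.0118  0.0981] tool [-0.0098 -0.      0.0381]
```

```bash
python3 -m jog '10 0 -.0012 -.001 0;10 .004 0 0 0;10 .004 0 0 0;10 .003 0 0 0;10 .002 0 0 0;10 0 0 0 0;10 0 0 0 0;10 0 0 0 0;10 0 0 0 0;10 0 0 0 0';python3 -m jog '10 .0005 0 0 0;10 .0005 0 0 0;10 .0005 0 0 0;10 0 0 0 0;10 0 0 0 0;10 0 0 0 0;10 0 0 0 0;10 0 0 0 0;10 0 0 0 0;10 0 0 0 0'
```

```text
time_s: 9.93
eef_pos: [0.5588, -0.004, 0.0742]
tcp_rot: [0.178, 1.563, -0.178]
wrist_force: [-0.3, -0.5, -0.4]
opening: 0.245
time_s: 10.77
eef_pos: [0.5586, -0.004, 0.0725]
tcp_rot: [0.178, 1.563, -0.178]
wrist_force: [0.5, -0.2, -0.6]
opening: 0.248
```

```bash
python3 -m jog '10 .0005 0 0 0;10 0 0 0 0;10 .0005 0 0 0;10 0 0 0 0;10 0 0 0 0;10 0 0 0 0;10 0 0 0 0;10 0 0 0 0;10 0 0 0 0;10 0 0 0 0'; python3 -c "
from h import *
import sys
f=arm.grab_frame('scene'); save('s2',cv2.resize(f['img'][215:300,265:365],None,fx=7,fy=7,interpolation=cv2.INTER_CUBIC))"
```

```text
time_s: 11.6
eef_pos: [0.5587, -0.004, 0.072]
tcp_rot: [0.179, 1.563, -0.178]
wrist_force: [-1.9, 0.6, 5.2]
opening: 0.25
```

View pics/s2.png

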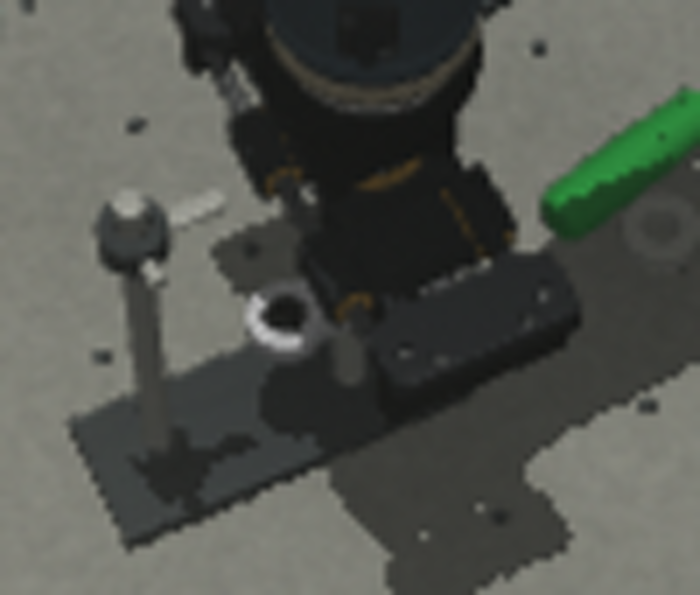

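```bash
python3 -m jog '28 0 0 0 0;30 0 0 0 0;34 0 0 0 0;40 0 0 0 0;50 0 0 0 0;60 0 0 0 0;60 0 0 0 0;60 -.003 0 0 0;60 -.01 0 0 0;60 -.02 0 0 0'
```

```text
time_s: 12.48
eef_pos: [0.557, -0.004, 0.1036]
tcp_rot: [0.178, 1.568, -0.179]
wrist_force: [-0.1, 1.2, 0.5]
opening: 0.597
```

```bash
python3 c.py w6
```

```text
12.4833 [ 0.557  -0.004   0.1036] [ 0.178  1.568 -0.179] [-0.1  1.2  0.5] 0.5965469336811782
```

View pics/w6.png

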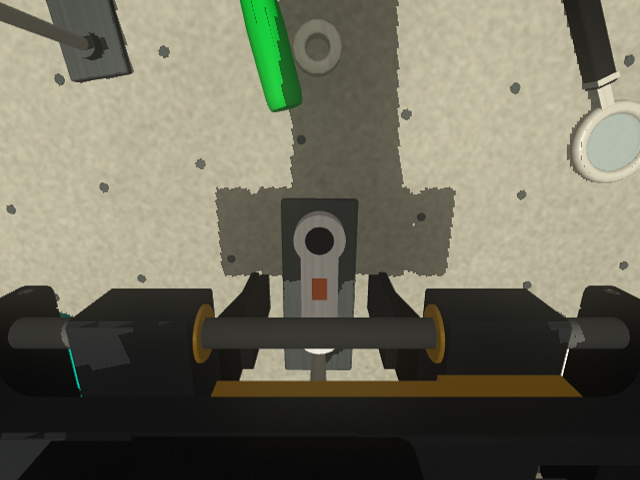

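```bash
python3 -m jog '60 -.036 0 0 0;60 -.036 0 0 0;60 -.036 0 0 0;60 -.034 0 0 0;60 0 .03 -.02 0;60 0 .03 -.02 0;60 0 .03 -.02 0;60 0 .03 -.02 0;60 0 .03 -.02 0;60 0 .026 -.01 0'
```

```text
time_s: 13.37
eef_pos: [0.489, 0.1949, 0.2477]
tcp_rot: [0.178, 1.564, -0.175]
wrist_force: [-0.4, 0.5, 0.2]
opening: 0.6
```

```bash
python3 c.py w7 loupe_lens loupe_grip; python3 g.py 3
```

```text
13.3667 [0.489  0.1949 0.2477] [ 0.178  1.564 -0.175] [-0.4  0.5  0.2] 0.5999541090298853
loupe_lens [0.5172 0.2129 0.0053] 0.78 [338. 220.]
loupe_grip [0.5148 0.2128 0.0109] 0.62 [337. 220.]
loupe_grip [0.5206 0.0068 0.0758] 0.42 [154. 281.]
scene [314 256]
top [329 226]
```

View pics/w7.png

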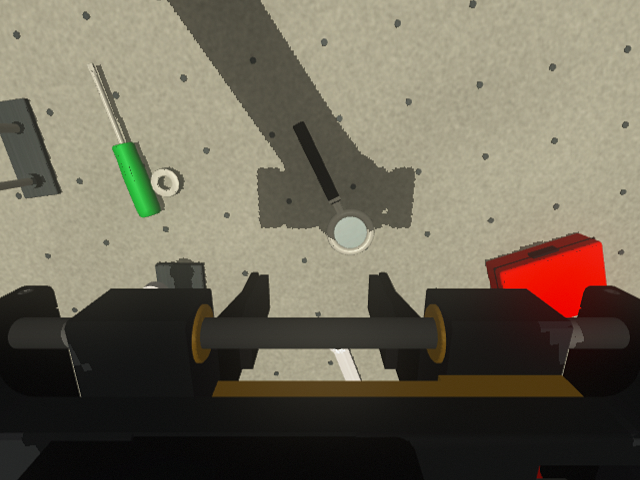

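View pics/top3.png

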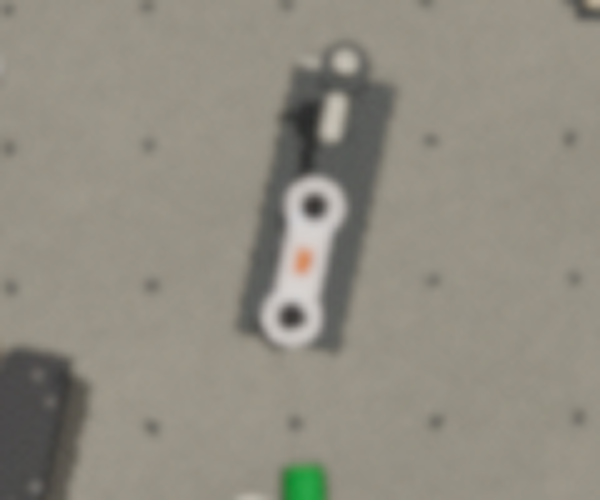

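View pics/scene3.png

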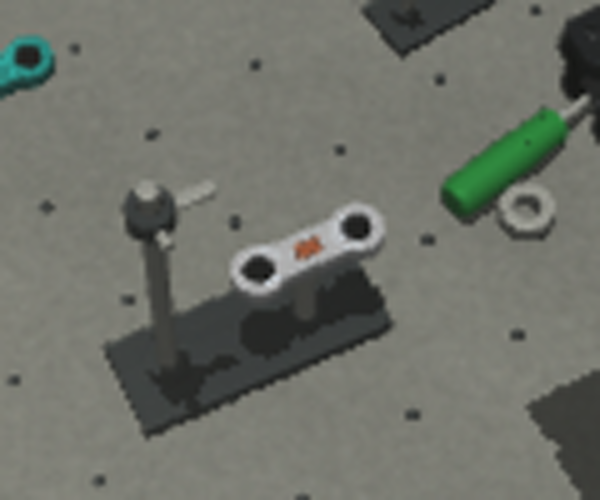

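```bash
cat > k.py <<'E'
from d import *
for n in ['top','scene']:
    a=np.load(n+'3.npz'); f={k:a[k] for k in a.files}; im=f['img'].astype(int); W=world(f); z=W[...,2]; ok=f['depth']>0
    p=proj(f,[.5675,-.006,.08]).astype(int)
    box=np.zeros((480,640),bool); box[p[1]-20:p[1]+20,p[0]-20:p[0]+20]=1
    m=box&ok&(im[...,0]-im[...,2]>45); e=np.argwhere(m).mean(0)[::-1]; print(n,'patch',m.sum(),e,W[m].mean(0).round(4),ray(f,None,e,.082).round(4))
    m=box&ok&(z>.074)&(z<.095); P=W[m]; print('link top',len(P),P.mean(0).round(4)); A=np.c_[P[:,:2]-P[:,:2].mean(0),np.ones(len(P))]; print('plane',np.linalg.lstsq(A,P[:,2],rcond=None)[0].round(4), cv2.minAreaRect(P[:,:2].astype(np.float32)))
    b=np.load(n+'0.npz'); g={k:b[k] for k in b.files}; W=world(g); im=g['img'].astype(int); z=W[...,2]
    m=box&(g['depth']>0)&(abs(z-.07)<.006)&(im.min(-1)>110); e=np.argwhere(m).mean(0)[::-1]; print('ped',m.sum(),e,W[m].mean(0).round(4),ray(g,None,e,.07).round(4))
    # pointer
    m=(g['depth']>0)&(im.min(-1)>105)&(z>.17)&(z<.2)&(np.hypot(W[...,0]-.617,W[...,1]+.018)<.02); P=W[m]; print('pointer',len(P),P.mean(0).round(4),np.median(P[:,2]).round(4),P[:,2].std().round(4),'min x',P[:,0].min())
w,st=load('w7'); T=Ro.from_rotvec(st['tcp_rot']).as_matrix(); im=w['img'].astype(int)
m=(im.max(-1)<42); m[:115]=0;m[205:]=0;m[:,:285]=0;m[:,345:]=0
n,l,s,c=cv2.connectedComponentsWithStats(m.astype(np.uint8)); i=1+s[1:,4].argmax(); q=np.argwhere(l==i)[:,::-1].astype(np.float32); r=cv2.minAreaRect(q); print(r); B=cv2.boxPoints(r); X=np.array([ray(w,st,b,.014) for b in B]); print(X.round(4))
save('w7c',cv2.resize(w['img'][105:265,270:400],None,fx=4,fy=3.7,interpolation=cv2.INTER_CUBIC))
E
python3 k.py
```

```text
top patch 15 [329.06666667 227.8       ] [ 0.5642 -0.0044  0.0828] [ 0.5643 -0.0044  0.082 ]
link top 302 [ 0.5641 -0.0051  0.0818]
plane [-0.0009  0.0184  0.0818] ((0.5639209151268005, -0.005311733111739159), (0.02820471115410328, 0.08824575692415237), 76.62693786621094)
ped 47 [329.57446809 227.31914894] [ 0.5666 -0.0059  0.0696] [ 0.5665 -0.0059  0.07  ]
pointer 30 [ 0.6254 -0.0199  0.1882] 0.1883 0.002 min x 0.6154512795147625
scene patch 14 [315.14285714 255.28571429] [ 0.566  -0.0061  0.0836] [ 0.5655 -0.0068  0.082 ]
link top 296 [ 0.5678 -0.0056  0.0825]
plane [-0.0254 -0.0549  0.0825] ((0.5661640763282776, -0.006408575922250748), (0.031156223267316818, 0.08939400315284729), 76.3804931640625)
ped 33 [314.12121212 257.36363636] [ 0.568  -0.0081  0.071 ] [ 0.5677 -0.0086  0.07  ]
pointer 22 [ 0.6262 -0.0212  0.1905] 0.1902 0.0017 min x 0.6167315777679209
((315.07763671875, 160.46304321289062), (82.41828155517578, 11.952152252197266), 64.53665161132812)
[[0.3976 0.1857 0.014 ]
 [0.395  0.1987 0.014 ]
 [0.4851 0.2199 0.014 ]
 [0.4882 0.2062 0.014 ]]
```

View pics/w7c.png

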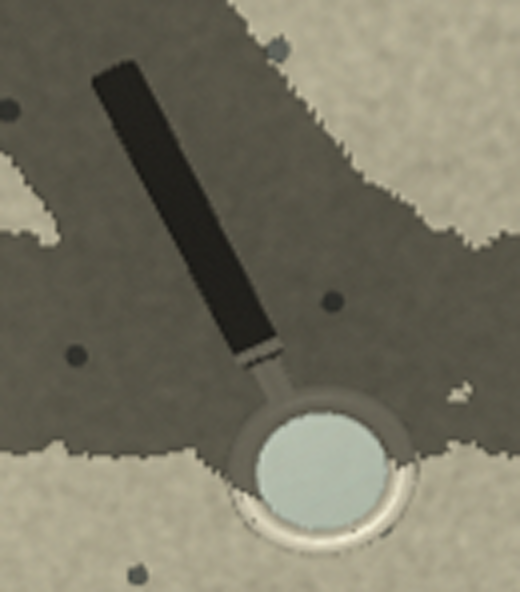

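Run:
```python
from d import *
w,st=load('w6'); T=Ro.from_rotvec(st['tcp_rot']).as_matrix()
g=cv2.cvtColor(w['img'],cv2.COLOR_RGB2GRAY).astype(int)
print(g[190:206,318],g[215,272:290],g[215,348:366])
m=g<40; m[:222]=0;m[260:]=0;m[:,:303]=0;m[:,336:]=0
n,l,s,c=cv2.connectedComponentsWithStats(m.astype(np.uint8)); i=1+s[1:,4].argmax();print(s[i],c[i])
im=w['img'].astype(int); q=(im[...,0]-im[...,2]>50); q[:270]=0;q[305:]=0;q[:,:300]=0;q[:,340:]=0; pc=np.argwhere(q).mean(0)[::-1]; print(pc,q.sum())
def t(uv,z): return (T.T@(ray(w,st,uv,z)-st['eef_pos'])).round(4)
print('edge',t((318,198.7),.01),'Lr',t((281,215),.01),t((357.5,215),.01)); print('bore',t(c[i],.082),'patch',t(pc,.082))
```

```text
[93 94 91 91 89 89 91 93 62 38 46 47 48 49 49 49] [88 88 89 90 91 92 92 92 87 50 47 49 50 50 48 48 49 50] [45 47 46 46 45 46 44 44 42 50 94 91 89 88 87 85 85 87]
[305 228  28  27 583] [318.97598628 240.60377358]
[319. 289.] 315
edge [ 0.0937 -0.0007 -0.0312] Lr [ 0.0937 -0.0293 -0.0184] [ 0.0936  0.0299 -0.0184]
bore [ 0.0217 -0.0001 -0.0205] patch [ 0.0215 -0.      0.0096]
```

Run:
```python
from d import *
w,st=load('w7'); T=Ro.from_rotvec(st['tcp_rot']).as_matrix(); im=w['img'].astype(int)
m=(im[...,2]>im[...,0]+3)&(im.min(-1)>120); m[:195]=0;m[260:]=0;m[:,:320]=0;m[:,380:]=0
q=np.argwhere(m)[:,::-1].astype(np.float32); e=cv2.fitEllipse(cv2.convexHull(q)); print(m.sum(),e)
L=ray(w,st,e[0],.006); print('lens',L.round(4))
z=world(w,st)[...,2]; print('table',np.median(z[100:150,400:500]),'lens z',np.median(z[m]))
for s in (.07,.08): 
    G=L-s*np.array([.9744,.225,0]); print(s,G.round(4),'tool',(T.T@(G-st['eef_pos'])).round(4))
print('rear',np.linalg.norm(L[:2]-[.3963,.1922]))
```

```text
Traceback (most recent call last):
cv2.error: OpenCV(4.12.0) /io/opencv/modules/imgproc/src/shapedescr.cpp:356: error: (-215:Assertion failed) n >= 0 && (depth == CV_32F || depth == CV_32S) in function 'fitEllipseNoDirect'
```

Run:
```python
from d import *
w,st=load('w7'); T=Ro.from_rotvec(st['tcp_rot']).as_matrix(); im=w['img'].astype(int)
print(im[232,325:378:4])
m=(im[...,1]>im[...,0]+8); m[:205]=0;m[258:]=0;m[:,:322]=0;m[:,380:]=0
q=np.argwhere(m)[:,::-1].astype(np.float32); e=cv2.minEnclosingCircle(q); c=q.mean(0); print(m.sum(),e,c)
L=ray(w,st,c,.006); print('lens',L.round(4))
z=world(w,st)[...,2]; print('table',np.median(z[100:150,400:500]),'lens z',np.median(z[m]))
for s in (.07,.08): 
    G=L-s*np.array([.9744,.225,0]); print(s,G.round(4),'tool',(T.T@(G-st['eef_pos'])).round(4))
print('rear',np.linalg.norm(L[:2]-[.3963,.1922]))
```

```text
[[ 85  82  70]
 [102  99  84]
 [103 102  89]
 [181 188 171]
 [178 187 171]
 [178 187 171]
 [178 188 172]
 [175 183 168]
 [178 186 171]
 [175 185 169]
 [175 183 168]
 [183 177 155]
 [162 157 136]
 [172 168 144]]
468 ((349.8450622558594, 232.0774688720703), 15.982973098754883) [350.41025 232.51068]
lens [0.5358 0.2252 0.006 ]
table -0.0007152984724238876 lens z 0.006326825920748243
0.07 [0.4676 0.2095 0.006 ] tool [ 0.2417  0.009  -0.0241]
0.08 [0.4578 0.2072 0.006 ] tool [ 0.2417  0.0046 -0.0331]
rear 0.14333463162691007
```

```bash
python3 -m jog '60 0 0 0 -6.5;60 0 0 0 -6.5;60 0 0 0 -6.5;60 0 0 0 -6.5;60 0 .019 -.0257 0;60 .035 0 0 0;60 .035 0 0 0;60 .035 0 0 0;60 .035 0 0 0;60 0 0 0 0'
```

```text
time_s: 14.45
eef_pos: [0.4582, 0.2009, 0.1013]
tcp_rot: [-0.18, 1.575, 0.171]
wrist_force: [-1.3, -0.4, -0.2]
opening: 0.601
```

```bash
python3 c.py w8
```

```text
14.45 [0.4582 0.2009 0.1013] [-0.18   1.575  0.171] [-1.3 -0.4 -0.2] 0.6010483469390762
```

View pics/w8.png

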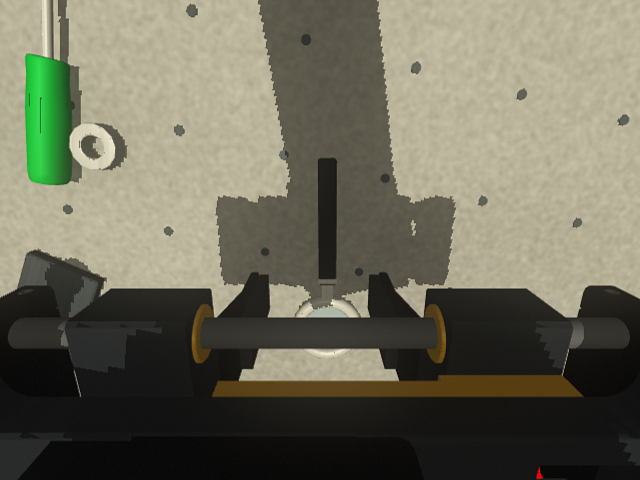

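Run:
```python
from d import *
w,st=load('w8'); T=Ro.from_rotvec(st['tcp_rot']).as_matrix()
print(T.round(3))
for n,uv in [('rear',(327.2,158)),('front',(327.2,279)),('mid',(327.2,220))]:
    X=ray(w,st,uv,.014); print(n,X.round(4),'tool',(T.T@(X-st['eef_pos'])).round(4))
```

```text
[[-0.01  -0.222  0.975]
 [-0.007  0.975  0.222]
 [-1.    -0.004 -0.011]]
rear [0.3954 0.192  0.014 ] tool [ 0.088   0.0056 -0.0622]
front [0.4872 0.2137 0.014 ] tool [0.0869 0.0063 0.0321]
mid [0.4401 0.2026 0.014 ] tool [ 0.0875  0.006  -0.0163]
```

```bash
python3 -m jog '60 .02 .006 .003 0;60 .02 0 0 0;60 .02 0 0 0;60 .02 0 0 0;60 .005 0 0 0;60 .005 0 0 0;60 0 0 0 0;45 0 0 0 0;45 0 0 0 0;45 0 0 0 0' 40
```

```text
time_s: 15.33
eef_pos: [0.4641, 0.2119, 0.0177]
tcp_rot: [-0.177, 1.561, 0.179]
wrist_force: [0.1, -1.0, 0.4]
opening: 0.479
```

```bash
python3 c.py w9;python3 -c "
from h import *
s=arm.read_state();print(Ro.from_rotvec(s['tcp_rot']).as_matrix().round(4))"
```

```text
15.3333 [0.4641 0.2119 0.0177] [-0.177  1.561  0.179] [ 0.1 -1.   0.4] 0.47887157927960566
[[ 1.400e-03 -2.248e-01  9.744e-01]
 [ 9.000e-04  9.744e-01  2.248e-01]
 [-1.000e+00  6.000e-04  1.600e-03]]
```

View pics/w9.png

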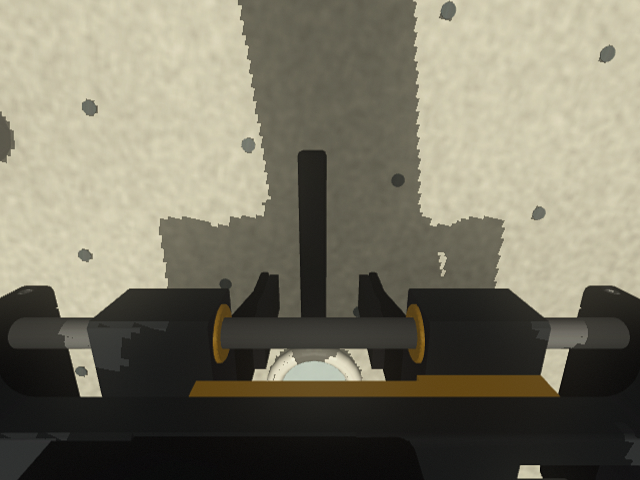

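```bash
python3 -m jog '45 0 -.0031 -.005 0;45 .005 0 0 0;45 .005 0 0 0;45 .0045 0 0 0;45 0 0 0 0;45 0 0 0 0;8 0 0 0 0;8 0 0 0 0;8 0 0 0 0;8 0 0 0 0' 40; python3 -m jog '8 0 0 0 0;8 0 0 0 0;8 0 0 0 0;8 0 0 0 0;8 0 0 0 0;8 0 0 0 0;8 -.005 0 0 0;8 -.01 0 0 0;8 -.01 0 0 0;8 -.02 0 0 0'
```

```text
time_s: 16.22
eef_pos: [0.4593, 0.2075, 0.0022]
tcp_rot: [-0.178, 1.563, 0.178]
wrist_force: [0.6, -0.3, -0.6]
opening: 0.233
time_s: 17.05
eef_pos: [0.458, 0.2068, 0.047]
tcp_rot: [-0.179, 1.566, 0.177]
wrist_force: [0.6, -0.1, -1.3]
opening: 0.157
```

```bash
python3 c.py w10;python3 -c "
from h import *
s=arm.read_state();print(Ro.from_rotvec(s['tcp_rot']).as_matrix().round(4))"
```

```text
17.05 [0.458  0.2068 0.047 ] [-0.179  1.566  0.177] [ 0.6 -0.1 -1.3] 0.1566130782576191
[[ 0.0042 -0.2245  0.9745]
 [ 0.0025  0.9745  0.2245]
 [-1.      0.0015  0.0046]]
```

View pics/w10.png

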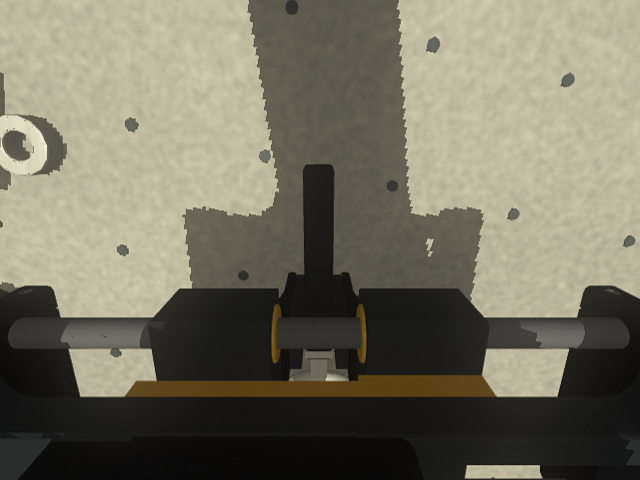

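```bash
python3 -m jog '8 -.02 0 0 0;8 -.025 0 0 0;8 -.03 0 0 0;8 -.03 0 0 0;8 -.03 0 0 0;8 -.03 0 0 0;8 -.025 0 0 0;8 -.01 0 0 0;8 0 -.01 -.001 0;8 0 -.02 -.002 0'; python3 -m jog '8 0 -.025 -.002 0;8 0 -.025 -.002 0;8 0 -.025 -.002 0;8 0 -.025 -.002 0;8 0 -.025 -.002 0;8 0 -.025 -.002 0;8 0 -.025 -.002 0;8 0 -.016 -.002 0;8 0 -.01 -.002 0;8 0 0 -.001 0'
```

```text
time_s: 17.93
eef_pos: [0.4622, 0.1789, 0.2467]
tcp_rot: [-0.181, 1.563, 0.183]
wrist_force: [0.8, -0.6, -1.6]
opening: 0.155
time_s: 18.77
eef_pos: [0.4885, -0.0257, 0.2456]
tcp_rot: [-0.175, 1.567, 0.174]
wrist_force: [-0.4, -0.6, -2.3]
opening: 0.153
```

```bash
python3 -c "
from h import *
f=arm.grab_frame('scene'); np.savez('scene5.npz',**{k:np.array(v) for k,v in f.items()})
s=arm.read_state();print(s['eef_pos'],Ro.from_rotvec(s['tcp_rot']).as_matrix().round(4)); save('s5',cv2.resize(f['img'][200:310,240:380],None,fx=5,fy=5,interpolation=cv2.INTER_CUBIC))
"
```

```text
[ 0.4884275  -0.02363509  0.24576621] [[-2.700e-03 -2.225e-01  9.749e-01]
 [-1.000e-04  9.749e-01  2.225e-01]
 [-1.000e+00  5.000e-04 -2.700e-03]]
```

View pics/s5.png

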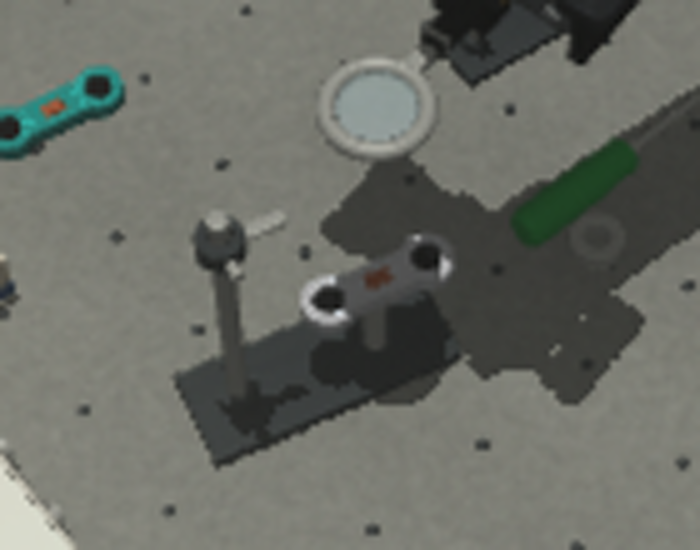

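```bash
cat > m.py <<'E'
from d import *
import sys
TCPZ=arm.read_state()['eef_pos'][2]
for n in ['scene','top']:
    f=arm.grab_frame(n); im=f['img'].astype(int); W=world(f); z=W[...,2]; ok=f['depth']>0
    lo,hi=TCPZ-.012,TCPZ+.02
    m=ok&(np.hypot(W[...,0]-.566,W[...,1]+.006)<.045)&(z>lo)&(z<hi)&(im.min(-1)>90)
    P=W[m]
    if len(P)<30: print(n,'few',len(P)); continue
    c,r=cv2.minEnclosingCircle(P[:,:2].astype(np.float32))
    A=np.c_[P[:,:2]-P[:,:2].mean(0),np.ones(len(P))]; pl=np.linalg.lstsq(A,P[:,2],rcond=None)[0]
    lens=m&(im[...,1]>im[...,0]+6); L=W[lens]
    print(n,len(P),'circ',np.round(c,4),round(r,4),'plane',pl.round(4),'lensglass',len(L),L.mean(0).round(4), 'rim z',np.median(P[~((im[m][:,1]>im[m][:,0]+6)),2]).round(4))
    k=ok&(im.min(-1)>105)&(z>.17)&(z<.2)&(np.hypot(W[...,0]-.622,W[...,1]+.0185)<.012); print('  pointer',k.sum(),W[k].mean(0).round(4) if k.sum() else '')
    p=proj(f,[.5675,-.006,.12]).astype(int); save(n+sys.argv[1],cv2.resize(f['img'][p[1]-55:p[1]+55,p[0]-70:p[0]+70],None,fx=5,fy=5,interpolation=cv2.INTER_CUBIC))
s=[arm.read_state() for _ in range(1)][0]; print(s['time_s'],s['eef_pos'].round(4),Ro.from_rotvec(s['tcp_rot']).as_matrix().round(4)[:,0],s['wrist_force'].round(1))
E
python3 m.py 6
```

```text
scene 406 circ [ 0.5578 -0.0086] 0.0359 plane [0.0027 0.0087 0.2528] lensglass 181 [ 0.564  -0.007   0.2516] rim z 0.2536
  pointer 20 [ 0.6253 -0.0212  0.19  ]
top 349 circ [ 0.5634 -0.0041] 0.0295 plane [ 0.032  -0.0006  0.2515] lensglass 0 [nan nan nan] rim z 0.2514
  pointer 26 [ 0.6237 -0.0195  0.1894]
18.9167 [ 0.489  -0.0215  0.2463] [-1.5e-03  7.0e-04 -1.0e+00] [ 0.1  0.5 -1.4]m.py:13: RuntimeWarning: Mean of empty slice.
  print(n,len(P),'circ',np.round(c,4),round(r,4),'plane',pl.round(4),'lensglass',len(L),L.mean(0).round(4), 'rim z',np.median(P[~((im[m][:,1]>im[m][:,0]+6)),2]).round(4))
  ret = um.true_divide(
```

```bash
python3 -m jog '8 .005 0 .001 0;8 .01 0 0 0;8 .01 0 0 0;8 .01 0 0 0;8 .01 0 0 0;8 .008 0 0 0;8 .004 0 0 0;8 .0015 0 0 0;8 0 0 0 0;8 0 0 0 0'; python3 m.py 7 2>/dev/null
```

```text
time_s: 19.75
eef_pos: [0.4909, -0.0225, 0.1888]
tcp_rot: [-0.178, 1.563, 0.178]
wrist_force: [0.4, -0.0, -1.5]
opening: 0.156
scene 380 circ [ 0.5629 -0.0059] 0.033 plane [-0.0035  0.0073  0.1958] lensglass 162 [ 0.566  -0.0061  0.1948] rim z 0.1967
  pointer 20 [ 0.6254 -0.0211  0.1904]
top 328 circ [ 0.5654 -0.0045] 0.0297 plane [ 0.0363 -0.0186  0.1944] lensglass 0 [nan nan nan] rim z 0.1944
  pointer 27 [ 0.6242 -0.0197  0.1888]
19.85 [ 0.4911 -0.0224  0.189 ] [ 1.2e-03  2.0e-04 -1.0e+00] [-0.9  0.7 -1. ]
```

View pics/scene7.png

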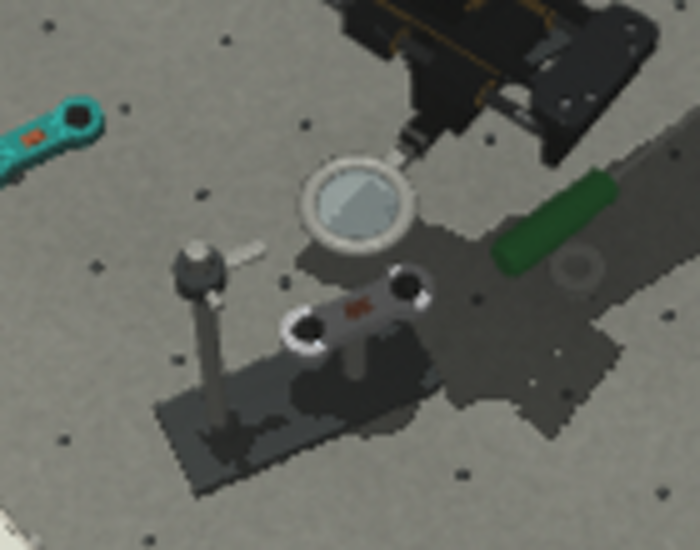

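View pics/top7.png

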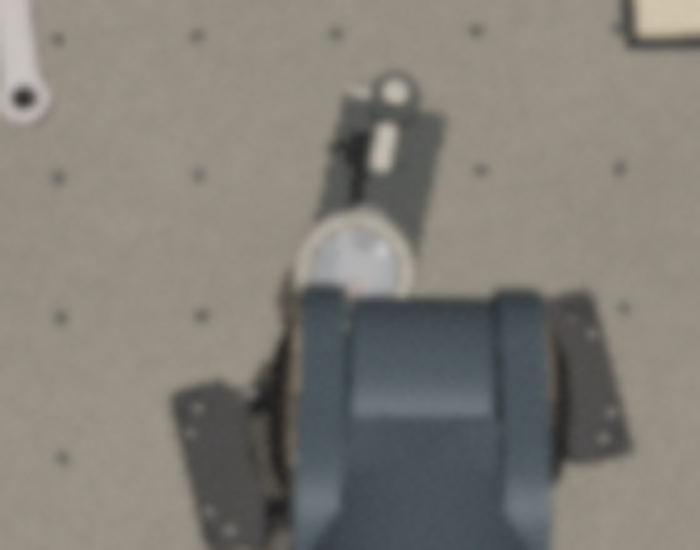

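```bash
cat > n.py <<'E'
from d import *
for n in ['scene','top']:
    D=[];I=[]
    for i in range(8):
        f=arm.grab_frame(n); D.append(f['depth']); I.append(f['img'])
    D=np.array(D); print(n,'temporal std',np.median(D[:,250:270,280:300].std(0)))
    f['depth']=np.where((D>0).all(0),D.mean(0),0); im=np.mean(I,0); W=world(f); z=W[...,2]; ok=f['depth']>0
    k=ok&(im.min(-1)>105)&(z>.17)&(z<.205)&(np.hypot(W[...,0]-.622,W[...,1]+.0185)<.013)
    ke=cv2.erode(k.astype(np.uint8),np.ones((2,2)))>0
    for a,b in (('pointer',k),('pointer eroded',ke)): print(a,b.sum(),W[b].mean(0).round(4),'med',np.median(W[b][:,2]).round(4),np.sort(z[b]).round(3))
    c=np.array([.566,-.0055]); rr=np.hypot(W[...,0]-c[0],W[...,1]-c[1])
    rim=ok&(rr>.0245)&(rr<.0285)&(abs(z-.195)<.012)&(im[...,1]<im[...,0]); P=W[rim]
    A=np.c_[P[:,:2]-c,np.ones(len(P))]; print('rim',len(P),np.median(P[:,2]).round(4),np.linalg.lstsq(A,P[:,2],rcond=None)[0].round(4))
    col=ok&(abs(np.hypot(W[...,0]-.6495,W[...,1]+.0255)-.0095)<.002)&(z>.185)&(z<.206); print('collar top',col.sum(),np.median(z[col]).round(4))
    rod=ok&(np.hypot(W[...,0]-.6495,W[...,1]+.0255)<.004)&(z>.203)&(z<.22); print('rod top (true .212)',rod.sum(),np.median(z[rod]).round(4))
    ln=ok&(abs(z-.082)<.008)&(np.hypot(W[...,0]-.566,W[...,1]+.006)<.05)&(im.min(-1)>60); print('link top (true .082)',ln.sum(),np.median(z[ln]).round(4))
s=[arm.read_state()['eef_pos'] for _ in range(3)];print(s)
E
python3 n.py
```

```text
scene temporal std 0.0023158235
pointer 21 [ 0.6258 -0.021   0.1905] med 0.1905 [0.189 0.19  0.19  0.19  0.19  0.19  0.19  0.19  0.19  0.19  0.191 0.191
 0.191 0.191 0.191 0.191 0.191 0.191 0.191 0.191 0.192]
pointer eroded 10 [ 0.6264 -0.0191  0.1907] med 0.1908 [0.19  0.19  0.19  0.19  0.191 0.191 0.191 0.191 0.191 0.192]
rim 0 nan [0. 0. 0.]
collar top 30 0.1968
rod top (true .212) 9 0.2131
link top (true .082) 233 0.083
top temporal std 0.00209038
pointer 26 [ 0.624  -0.0196  0.1891] med 0.1891 [0.187 0.188 0.188 0.189 0.189 0.189 0.189 0.189 0.189 0.189 0.189 0.189
 0.189 0.189 0.189 0.189 0.189 0.189 0.19  0.19  0.19  0.19  0.19  0.19
 0.19  0.19 ]
pointer eroded 11 [ 0.6219 -0.0204  0.1892] med 0.1891 [0.188 0.189 0.189 0.189 0.189 0.189 0.189 0.19  0.19  0.19  0.19 ]
rim 63 0.1955 [-0.022   0.0179  0.1956]
collar top 40 0.1956
rod top (true .212) 9 0.2121
link top (true .082) 2 0.0818
[array([ 0.49061947, -0.02242555,  0.18849242]), array([ 0.49061947, -0.02242555,  0.18849242]), array([ 0.49061947, -0.02242555,  0.18849242])]
  return _methods._mean(a, axis=axis, dtype=dtype,
  ret = ret.dtype.type(ret / rcount)
```

```bash
python3 -m jog '8 .0015 0 0 0;8 .0015 0 0 0;8 0 0 0 0;8 0 0 0 0;8 0 0 0 0;8 0 0 0 0;8 0 0 0 0;8 0 0 0 0;8 0 0 0 0;8 0 0 0 0'; sed -i 's/im\[...,1\]<im\[...,0\])/im[...,1]<im[...,0]+4)/' n.py; python3 n.py 2>/dev/null | grep -v '\['; python3 m.py 8 2>/dev/null
```

```text
time_s: 21.48
eef_pos: [0.4907, -0.0224, 0.1855]
tcp_rot: [-0.178, 1.563, 0.178]
wrist_force: [0.3, -0.2, -1.7]
opening: 0.158
scene temporal std 0.0023633211
 0.19  0.19  0.191 0.191 0.191 0.191 0.191 0.191 0.191]
collar top 30 0.1966
rod top (true .212) 8 0.2126
link top (true .082) 224 0.0829
top temporal std 0.0021425136
 0.189 0.189 0.189 0.189 0.189 0.189 0.189 0.19  0.19  0.19  0.19  0.19
 0.191 0.191]
collar top 40 0.1957
rod top (true .212) 7 0.2123
link top (true .082) 4 0.0815
scene 380 circ [ 0.5635 -0.0063] 0.0324 plane [0.0033 0.0097 0.1926] lensglass 163 [ 0.5662 -0.006   0.1917] rim z 0.1933
  pointer 20 [ 0.6257 -0.0206  0.1913]
top 323 circ [ 0.5652 -0.0044] 0.0296 plane [0.0278 0.0024 0.1911] lensglass 0 [nan nan nan] rim z 0.1909
  pointer 26 [ 0.6238 -0.0195  0.189 ]
22.3833 [ 0.4906 -0.0224  0.1855] [ 0.e+00  1.e-04 -1.e+00] [ 0.6  0.  -0.4]
```

```bash
python3 c.py w11; python3 -c "
from h import *
f=arm.grab_frame('scene');save('s9',f['img'])"
```

```text
22.3833 [ 0.4906 -0.0224  0.1855] [-0.178  1.563  0.178] [ 0.6  0.  -0.4] 0.15539305817815263
```

View pics/s9.png

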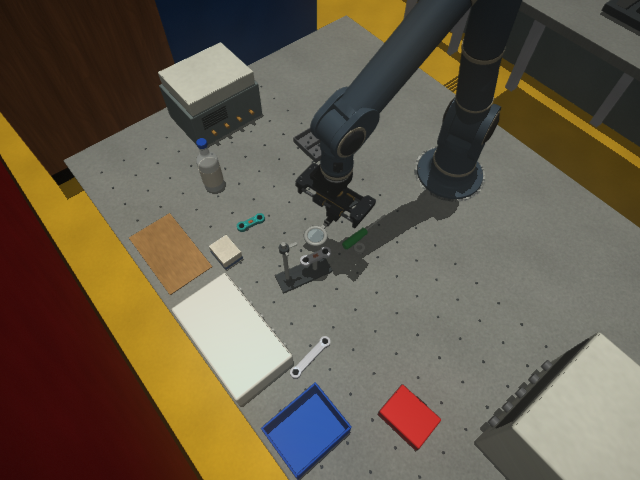

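View pics/scene8.png

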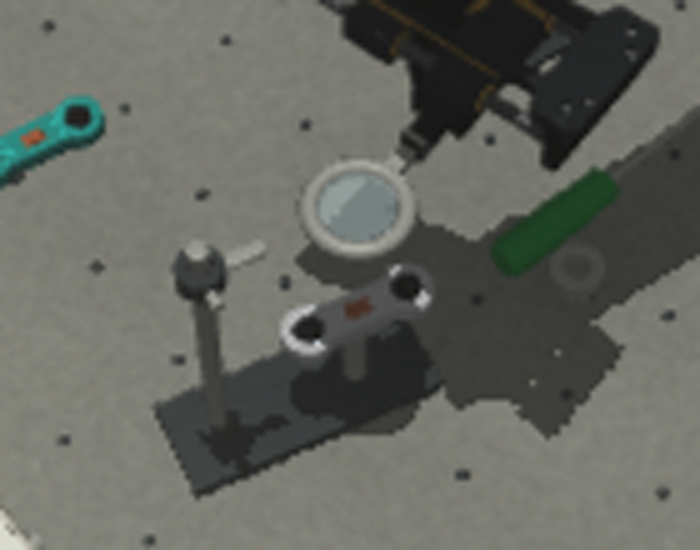

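```bash
python3 -c "
from h import *
print(arm.close_job())"
```

```text
the job is handed in; nothing more can be done
None
```

I laid the silver short link, patch up, on the larger stand's pedestal and let go of it. I then took the loupe by its handle and was holding it over the patch when I handed the job in, at about 22.4 s.

- **Link:** it lies flat. The cameras disagree slightly on centring. The overhead view puts it about 2.5 mm off the pedestal axis, the scene view about 1.5–2.5 mm and the wrist view about 1 mm. I judged that close enough and left it.
- **Lens height:** about 0.1874 m by depth camera and 0.1883 m by arm pose, against about 0.188 m for the pointer tip.
- **Lens position:** within about 1–1.5 mm of the patch centre. The overhead camera saw the lens only partly, because the arm was in the way.
- **Level:** the lens was within about 0.5° by the scene camera and the tool within 0.1° by arm pose. The overhead camera gave a tilt of about 1.6°, which I discounted because its points mixed the rim with the lower-lying glass.
- **Contact and bystanders:** the last pictures showed no contact with the link, stand or pointer, and the other things looked unmoved by eye. The highest force I saw was about 5 N, when the link touched down on the pedestal.

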